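Clear the resonance plate and hold it level off its pickup

TASK

Holding the scraper block, sweep the three loose ceramic chips off the dark aluminium plate into the trough at its open end (do not touch the chips with the fingers), then stand the scraper back upright on the open shelf and let go of it. Then grip the plate by its upright clamp block, lift it straight up off its stand so the pickup underneath can be zeroed, and finish while still holding it, level and steady, about 10 cm above the stand. Never tip the plate, and leave the other things on the shelf where they are.

Things in the scene. Friction and masses are not known exactly. Their poses are not given: they have to be found in the camera images.
- plate: Loose dark anodised aluminium plate, 90 (x) x 180 (y) x 6 mm, with an upright steel clamp block near its +y end; the -y end is open, over the trough. Origin: centre of its underside; top at z = 6 mm. Lies on two rubber rails, underside 30 mm above the shelf. 0.6 to 0.8 kg in all, centre of mass about 25 mm from the block towards the middle.
- clamp (a point): Point in the plate's clamp block, on the block's vertical axis, 35 mm above the plate's top (plate frame 0, 75, 41 mm). The block is 44 mm (plate x) x 24 mm (plate y) and rises 60 mm above the plate's top; its plain faces across the 24 mm can be gripped from above. Axes as the plate's.
- open_edge (a point): Middle of the plate's open end, on its top surface (plate frame 0, -90, 6 mm). Axes as the plate's.
- stand: Fixed stand: white plastic base 100 x 150 x 14 mm with two rubber rails (tops 30 mm above the shelf), joined at its -y end to a grey open-topped catch trough. Origin on the shelf, under the plate's centre as it starts; x across, y along the plate.
- seat (a point): Point on the stand where the plate's origin rests at the start, 30 mm above the shelf. Axes as the stand's.
- trough (a point): Centre of the trough's inner floor, 3 mm above the shelf (stand frame 0, -122.5, 3 mm). The trough is 140 mm (x) x 95 mm (y) outside, 24 mm high, walls 3 mm; it reaches 15 mm in under the plate's open end and 80 mm out beyond it.
- scraper: Loose white plastic scraper block standing on the shelf beside the stand (either side), 0.13 kg: foot 80 mm (x) x 30 mm (y) x 20 mm high, on it a grip block 44 mm (x) x 24 mm (y), 20 to 75 mm above the underside. Origin: centre of the underside. It pushes along its y axis with the 80 mm face of its foot.
- chip0: One of three alike beige ceramic chips, loose on the plate, about 15 x 14 x 8 mm high, 12 g. Origin: centre of its underside. They lie on the plate's half towards the open end (centres at plate y -66 to -4 mm, x within 27 mm of the middle).
- chip1: One of three alike beige ceramic chips, loose on the plate, about 15 x 14 x 8 mm high, 12 g. Origin: centre of its underside. They lie on the plate's half towards the open end (centres at plate y -66 to -4 mm, x within 27 mm of the middle).
- chip2: One of three alike beige ceramic chips, loose on the plate, about 15 x 14 x 8 mm high, 12 g. Origin: centre of its underside. They lie on the plate's half towards the open end (centres at plate y -66 to -4 mm, x within 27 mm of the middle).
- signal_box: Bystander: white plastic signal box, 75 x 110 x 48 mm, chrome toggle on top (74 mm high in all). Origin: centre of its underside.
- speaker: Bystander: black loudspeaker cabinet, 75 x 85 x 105 mm high, with a round cone. Origin: centre of its underside.
- piezo: Bystander: ceramic piezo disc in a clear acrylic holder, 40 x 60 x 48 mm high. Origin: centre of its underside.
- fork: Bystander: aluminium tuning fork upright on a round rubber foot, 52 mm wide, 171 mm high. Origin: centre of its underside.
- suction_cup: Bystander: blue silicone suction cup standing mouth down, 52 mm wide, 34 mm high. Origin: centre of its underside.
- mallet: Bystander: rubber-headed mallet lying down, 185 mm long along its x axis, head 30 x 62 x 30 mm at its +x end. Origin: on the shelf, under the middle of its 150 mm handle.
- weight: Bystander: brass cylinder weight, 38 mm wide, 36 mm high. Origin: centre of its underside.
There are look-alikes about, which are no part of the job. There is more than one size of the plate; the one meant has the size given above.

How it is judged:
By the outcome, as a careful person would: the job done as asked, in the order asked, and still so for the second after the job is handed in, while the arm keeps its last pose, push and grip.
It also fails if it takes over 64 s, if anything falls off the work surface, if the arm or the gripper's body presses on something with over 40 N, if the wrist force passes 120 N, or if a joint passes its speed limit or range.

ROBOT

A 7-joint arm with a two-finger parallel gripper is mounted at the origin on the work surface. World frame = base frame: x ahead of the robot, y to its left, z up, the work surface at z = 0. Lengths are in mm, angles in degrees, forces in N, time in s.
With the tool pointing down it reaches from about 400 to 850 mm from the base axis. Payload 10.4 kg.
Tool frame: the origin (TCP) lies midway between the tips of the shut fingers; the grasp point (between the pads) lies 19 mm behind it; z points along the fingers, y is the line along which they close (so a half turn about z gives the same grasp; the last joint's range is limited). The gripper opens to 87 mm and grips with 3 to 60 N. Pads are 19 mm wide; open, the fingers measure 117 mm over their backs; the gripper's body (75 mm by 190 mm) begins 51 mm behind the grasp point.
Start: joints at [69.064, 19.034, -3.707, 83.658, 1.238, 77.344, -5.071], TCP at [210.101, -588.651, 222.576] pointing down, gripper open.
Joint ranges: [-148.97, 148.97], [-28.65, 121.19], [-84.17, 76.75], [9.2, 138.47], [-72.65, 252.65], [3.7, 117.97], [-149.18, 149.18]. Speed limits (degrees/s): [127.2, 127.2, 159.86, 159.86, 180, 180, 180].

INTERFACE

Orientations are given as [roll, pitch, yaw] about the fixed x, y, z axes, in that order (R = Rz(yaw) Ry(pitch) Rx(roll)).
In Python, from bench import robot gives the robot as it stands. The module is installed in compiled form; this text tells all that it offers.
- The arm moves only by the tool arm_command, never from a script. Its argument "motion" is a list that holds one entry, the list of rows, each a list of 6 numbers: the shift along the tool's x, y, z in cm, then the turn, a rotation vector about the tool's x, y, z in degrees. In form: [[[dx, dy, dz, ax, ay, az], ...]]. A call has 1 to 20 rows; each row shifts and turns the commanded pose from where the row before left it, along the tool's axes as they then stand; what a row does not reach is not made up. A row lasts 1/8 s, in which the tool goes at most 62.5 mm and 10.7 degrees, less where a joint would pass 70% of its speed; a pose out of reach is approached as far as the arm can. A call with a gripper value outside its range is refused whole. "hand" is the opening, from 0 (shut) to 1 (fully open), set as the call begins (left out, the last holds). The fingers move at their own pace and stop on an object; "force" is the grip in N (left out, the last holds). Time passes only in rows, so rows that do not move let the fingers close. It gives the time, the measured TCP pose, the force, the opening and the grip force at its end, in the units of the state.
- robot.get_state(): the state, without advancing time (a new reading comes with each control period).
- robot.snapshot(name): name is "side" or "top"; returns a dict with "color" (400x640x3 uint8, blue, green, red), "intrinsics" (3x3 intrinsics, pixels), "rvec" (rotation vector, rad) and "tvec" (3), from world to camera coordinates, as OpenCV has them. Camera axes: x right, y down, z forward; pixel columns grow to the right and rows downward; lengths in mm; the calibration is good to about 2 mm. A picture is of the moment at which its call begins. There is no depth.
- robot.close_job(): hands the job in; it is judged then, once.
The state is a dict: "t": time; "joints": joint angles; "joint_velocities": joint speeds; "effort": joint torques, N m; "tool_pos": TCP position; "tcp_rot": TCP orientation; "force": force on the tool from outside, world axes, zero at the start; "torque": the same for the moment, N m; "finger_gap": finger opening in mm; "grip_force": force on a finger pad.
Only numpy, scipy, OpenCV 4.12 (cv2) and the standard library are available. Lean on these libraries where they do the work, as an engineer would, in place of code of your own. Each camera call takes 0.05 s, during which the arm holds its last target. There are 200 camera calls.

## Working session

There is one attempt and no reset: what is moved stays moved. The work goes in short steps, Python scripts to look and compute and a tool call to move; the robot and the scene stay as the last step left them, time stands still between calls to the robot, and variables do not carry over. Pictures are saved under pics/ and viewed, at most 10 in all, crops included, and the job is handed in when it is done.

Besides the shell and the picture viewer there is one more tool, called after ">>>" as name(argument=value, ...) on one line, values as JSON. arm_command: Moves the arm, as the interface text tells. Its arguments: {"type":"object","properties":{"motion":{"type":"array","items":{"type":"array","items":{"type":"array","items":{"type":"number"}}}},"hand":{"type":"number"},"force":{"type":"number"}},"required":["motion"]}

```bash
mkdir -p pics
python3 - <<'E'
from bench import robot
import cv2,numpy as np
s=robot.get_state();print(s['t'],s['tool_pos'],s['tcp_rot'],s['finger_gap'])
for n in('top','side'):
    d=robot.snapshot(n);cv2.imwrite(f'pics/{n}0.png',d['color'])
    R=cv2.Rodrigues(np.array(d['rvec']))[0];print(n,d['intrinsics'],-R.T@np.array(d['tvec']).ravel(),R)
E
```

```text
0.0 [ 209.90178615 -588.31186933  221.76910265] [-1.79921945e+02  4.78046654e-03  1.96384871e+01] 86.9372561248474
top [[487.75454078   0.         326.09776322]
 [  0.         487.75454078 199.89253184]
 [  0.           0.           1.        ]] [ 275.85069236   23.84053749 1279.98523971] [[-3.99286904e-04 -9.99717272e-01 -2.37742903e-02]
 [-9.82333822e-01  4.84116254e-03 -1.87074387e-01]
 [ 1.87136591e-01  2.32795931e-02 -9.82058021e-01]]
side [[462.37232636   0.         325.91089409]
 [  0.         462.37232636 198.12006915]
 [  0.           0.           1.        ]] [-150.84628684  870.5699606   829.35271872] [[-0.78002925 -0.62573381  0.00340118]
 [-0.37338934  0.46108544 -0.80497243]
 [ 0.50213024 -0.62917201 -0.59330246]]
```

View pics/top0.png

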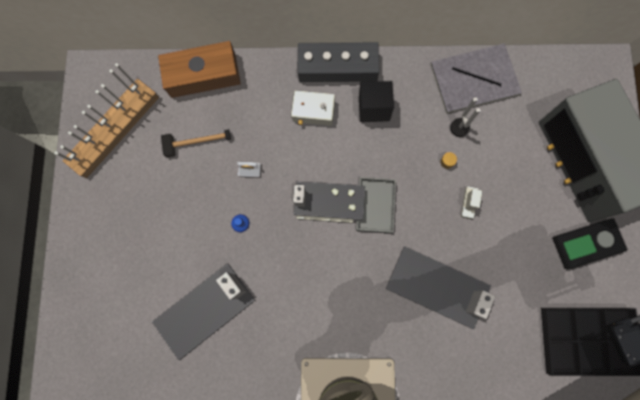

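View pics/side0.png

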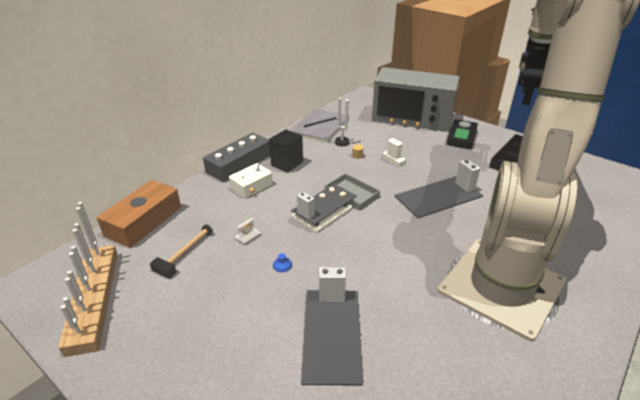

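Candidates in the top view:
- **Plate:** (330,202) on the stand with the trough and chips. The plates at (203,310) and (440,287) are larger and lie flat with no stand, so they are look-alikes.
- **Scraper:** the white stepped block at (472,202). The signal box (313,105) and piezo (249,170) are also white or clear.
- **Chips:** (336,191), (351,192) and (352,207).

I'll check the plate and scraper in a close crop.

```bash
cat > h.py <<'E'
import cv2,numpy as np
from bench import robot
def cam(n):
    d=robot.snapshot(n);R=cv2.Rodrigues(np.array(d['rvec']))[0]
    return d['color'],np.array(d['intrinsics']),R,np.array(d['tvec']).ravel()
def cast(c,uv,z):
    _,K,R,t=c;C=-R.T@t
    r=R.T@np.linalg.solve(K,[uv[0],uv[1],1.]);return C+r*(z-C[2])/r[2]
def proj(c,p):
    q=c[1]@(c[2]@np.array(p,float)+c[3]);return q[:2]/q[2]
E
python3 - <<'E'
from h import *
t=cam('top');s=cam('side')
a=cv2.resize(t[0][160:250,280:500],None,fx=3.6,fy=3.6,interpolation=cv2.INTER_CUBIC)
b=cv2.resize(s[0][130:240,285:415],None,fx=2.4,fy=2.4,interpolation=cv2.INTER_CUBIC)
o=np.zeros((a.shape[0]+b.shape[0],792,3),np.uint8);o[:a.shape[0],:a.shape[1]]=a;o[a.shape[0]:,:b.shape[1]]=b
cv2.imwrite('pics/crop1.png',o);print(a.shape,b.shape)
E
```

```text
(324, 792, 3) (264, 312, 3)
```

View pics/crop1.png

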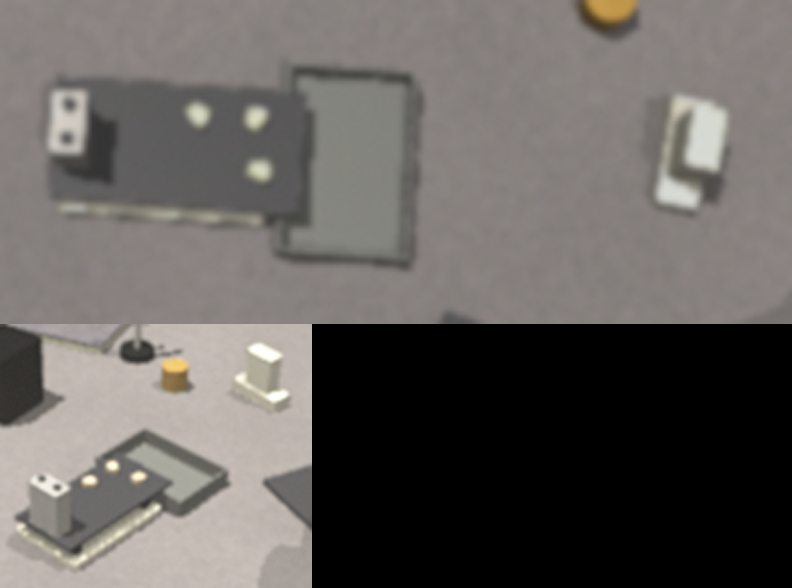

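The crop confirms it: the plate on its stand carries the clamp block at left, three chips at about x 335–352 in the top view, and the trough at right. The scraper is the stepped white block at (470,202). Next, measuring.

Run:
```python
from h import *
t=cam('top');s=cam('side')
def comps(c,m,box,amin):
    x0,y0,x1,y1=box;mm=np.zeros_like(m);mm[y0:y1,x0:x1]=m[y0:y1,x0:x1]
    return [k for k in cv2.findContours(mm,cv2.RETR_EXTERNAL,cv2.CHAIN_APPROX_NONE)[0] if cv2.contourArea(k)>=amin]
hsv=cv2.cvtColor(t[0],cv2.COLOR_BGR2HSV);V=hsv[...,2]
print('V plate',V[202,310:400:4],'scr',V[202,460:485])
plate=((V<98)*255).astype(np.uint8)
def rep(c,k,z,nm):
    p=np.array([cast(c,q,z)[:2] for q in k[:,0,:].astype(float)],np.float32)
    r=cv2.minAreaRect(p);print(nm,np.round(r[0],1),np.round(r[1],1),round(r[2],1),'cent',np.round(k[:,0].mean(0)))
for k in comps(t,plate,(285,175,372,235),200): rep(t,k,36,'dark')
for k in comps(t,((V>150)*255).astype(np.uint8),(322,180,365,225),8): rep(t,k,44,'chip')
for th in(150,190,205):
  for k in comps(t,((V>th)*255).astype(np.uint8),(455,180,490,225),15): rep(t,k,75,f'scr75 {th}');rep(t,k,20,'scr20')
for k in comps(t,((V>150)*255).astype(np.uint8),(288,180,310,208),30): rep(t,k,96,'clamp top')
Vs=cv2.cvtColor(s[0],cv2.COLOR_BGR2HSV)[...,2]
for k in comps(s,((Vs>205)*255).astype(np.uint8),(378,133,412,170),10): rep(s,k,75,'side scr')
np.set_printoptions(linewidth=250)
print(V[184:222,460:486])
```

```text
V plate [ 60  96  95  94  93  93  93  93  92  91  90  90  89  87  85 133 132 133
 132 131 130 108 135] scr [115 113 112 124 153 162 137 110 106 122 164 201 215 217 216 217 217 216
 212 193 152 113 111 126 132]
dark [518.4  38.6] [188.6 130.2] 80.9 cent [337. 200.]
chip [492.5 -12.2] [12.9 10.4] 89.7 cent [352. 207.]
chip [531.3  -9.7] [11.6 14.1] 63.4 cent [350. 192.]
chip [533.4  31.4] [12.9 13.2] 89.7 cent [335. 191.]
scr75 150 [ 483.2 -299.8] [27.1 45. ] 86.8 cent [466. 210.]
scr20 [ 492.7 -314.6] [28.4 47.1] 86.8 cent [466. 210.]
scr75 150 [ 512.9 -315.6] [40.5 49.4] 79.8 cent [473. 195.]
scr20 [ 523.8 -331.1] [42.3 51.7] 79.8 cent [473. 195.]
scr75 190 [ 470.3 -299.4] [23.3 13. ] 78.1 cent [467. 213.]
scr20 [ 479.1 -314.2] [24.4 13.5] 78.1 cent [467. 213.]
scr75 190 [ 512.4 -317.1] [32.2 43.3] 89.7 cent [474. 195.]
scr20 [ 523.1 -332.6] [33.7 45.3] 89.7 cent [474. 195.]
scr75 205 [ 469.4 -300. ] [21.5  8.9] 70.7 cent [468. 213.]
scr20 [ 478.3 -314.7] [22.5  9.3] 70.7 cent [468. 213.]
scr75 205 [ 510.8 -322.2] [17.4 39.8] 77.5 cent [476. 197.]
scr20 [ 521.6 -338. ] [18.2 41.6] 77
[... 3562 characters left out ...]
 209 184 140 104  93  91  94 107 125 132 133 135 137 137]
 [123 115 123 140 154 161 167 176 186 195 201 204 199 174 136 115 114 112 109 116 129 134 135 135 136 137]
 [128 120 113 113 115 118 122 130 142 153 161 167 168 154 133 128 130 128 125 128 134 136 136 135 135 136]
 [132 128 123 118 116 114 109 106 110 114 116 119 127 130 131 133 136 135 134 133 136 138 136 134 135 136]
 [134 132 131 129 130 128 122 117 116 114 108 103 107 118 129 135 136 135 136 136 137 137 135 134 134 136]
 [132 133 132 133 135 134 132 131 129 129 125 120 119 124 131 133 134 135 135 135 135 135 135 135 134 137]
 [133 132 132 134 136 136 134 134 133 134 133 133 133 133 134 132 132 133 136 135 134 134 135 136 137 138]]
```

Run:
```python
from h import *
t=cam('top');s=cam('side');V=cv2.cvtColor(t[0],cv2.COLOR_BGR2HSV)[...,2].astype(float)
def edge(vals,th): # first crossing index
    i=np.where((vals[:-1]-th)*(vals[1:]-th)<=0)[0][0];return i+(vals[i]-th)/(vals[i]-vals[i+1]+1e-9)
def fit(p,z,nm):
    w=np.array([cast(t,q,z)[:2] for q in p],np.float32);l=cv2.fitLine(w,cv2.DIST_HUBER,0,.01,.01).ravel()
    print(nm,'ang',np.degrees(np.arctan2(l[1],l[0])).round(2),'pt',l[2:].round(1))
fit([(c,176+edge(V[176:195,c],115)) for c in range(312,358)],36,'plate far(x+) edge')
fit([(c,200+edge(V[200:230,c],125)) for c in range(300,355)],36,'plate near edge')
fit([(355+edge(V[r,355:375],72),r) for r in range(194,212)] if 0 else [(c,0) for c in(0,1)],36,'-')
print('row200',V[200,355:376]);print('row190 left',V[205,286:300]); print('col330',V[178:190,330],V[206:226,330])
fit([(460+edge(V[r,460:475],140),r) for r in range(194,208)],20,'foot left edge')
fit([(469+edge(V[r,469:478],165),r) for r in range(193,204)],75,'grip left')
fit([(477+edge(V[r,477:490],170),r) for r in range(193,204)],75,'grip right')
print('grip c',cast(t,(475.7,197.4),75).round(1))
print('clamp rows',V[183:207,298]);print('clamp cols',V[192,288:312])
m=(V>150).astype(np.uint8);m2=np.zeros_like(m);m2[180:208,288:308]=m[180:208,288:308]
k=max(cv2.findContours(m2,0,1)[0],key=cv2.contourArea);M=cv2.moments(k);c=(M['m10']/M['m00'],M['m01']/M['m00']);print('clamp',c,cast(t,c,96).round(1))
for p,z in(((472.7,199.6),0),):print(z,cast(t,p,z))
```

```text
plate far(x+) edge ang 86.38 pt [557.9  30.3]
plate near edge ang 86.2 pt [466.8  57.4]
- ang -89.86 pt [1100.9  986.9]
row200 [ 91.  90.  90.  89.  89.  90.  89.  88.  83.  78.  77.  86. 107. 127.
 133. 133. 133. 133. 133. 133. 133.]
row190 left [137. 136. 136. 137. 136. 134. 127. 113.  97.  86.  79.  74.  70.  70.]
col330 [136. 135. 136. 137. 132. 120. 103.  93.  92.  92.  92.  95.] [ 94.  93.  94.  94.  93.  95.  95.  94.  94.  96.  98. 105. 124. 137.
 127. 112. 120. 133. 136. 136.]
foot left edge ang -12.7 pt [ 511.8 -305.8]
grip left ang -12.15 pt [ 509.3 -309.5]
grip right ang -15.34 pt [ 507.1 -333.1]
grip c [ 510.  -321.6   75. ]
clamp rows [ 96. 120. 161. 170. 142. 117. 120. 150. 184. 204. 210. 209. 198. 164.
 117.  96. 120. 166. 183. 152. 101.  74.  70.  68.]
clamp cols [136. 136. 134. 127. 121. 133. 170. 202. 212. 210. 204. 201. 203. 205.
 197. 165. 109.  70.  63.  70.  82.  88.  90.  91.]
clamp (298.20068027210885, 193.24489795918367) [518.6 121.2  96. ]
0 [ 518.63162692 -334.88959272    0.        ]
```

Plate centre is about (513, 46) with yaw about −3.7°. The scraper's grip is at about (510, −321.6) with yaw about −12.5°. Moving above the scraper.

>>> arm_command(motion=[[[3.1, -1.26, 0, 0, 0, 0], [3.1, -1.26, 0, 0, 0, 0], [3.1, -1.26, 0, 0, 0, 0], [3.1, -1.26, 0, 0, 0, 0], [3.1, -1.26, 0, 0, 0, 0], [3.1, -1.26, 0, 0, 0, 0], [3.1, -1.26, 0, 0, 0, 0], [3.1, -1.26, 0, 0, 0, 0], [3.1, -1.26, 0, 0, 0, 0], [3.1, -1.26, 0, 0, 0, 0], [3.1, -1.26, 0, 0, 0, 0], [3.1, -1.26, 0, 0, 0, 0], [0, 0, 0, 0, 0, 8], [0, 0, 0, 0, 0, 8], [0, 0, 0, 0, 0, 8], [0, 0, 0, 0, 0, 8], [0, 0, 0, 0, 0, 0], [0, 0, 0, 0, 0, 0]]], hand=1)

```text
t: 2.65
tool_pos: [509.7, -321.2, 222.6]
tcp_rot: [180.0, -0.0, -12.2]
force: [0.2, -0.1, 0.0]
finger_gap: 87.3
grip_force: 0.0
```

```bash
cat >> h.py <<'E'
from scipy.spatial.transform import Rotation as Ro
def go(p,yaw):
    s=robot.get_state();R=Ro.from_euler('xyz',s['tcp_rot'],degrees=True)
    d=R.inv().apply(np.array(p)-s['tool_pos'])/10;T=Ro.from_euler('xyz',[180,0,yaw],degrees=True)
    print('t',s['t'],'pos',np.round(s['tool_pos'],1),'rot',np.round(s['tcp_rot'],2),'gap',round(s['finger_gap'],1),'grip',round(s['grip_force'],1),'F',np.round(s['force'],1))
    print('d cm',d.round(2),'rv',(R.inv()*T).as_rotvec(degrees=True).round(2))
E
python3 -c "
from h import *
go((510,-321.6,33),-12.5)
t=cam('top');s=cam('side')
a=cv2.resize(t[0][170:240,430:510],None,fx=5,fy=5,interpolation=2);b=cv2.resize(s[0][110:180,350:430],None,fx=5,fy=5,interpolation=2)
cv2.imwrite('pics/c2.png',np.hstack([a,b]))
"
```

```text
t 2.65 pos [ 509.7 -321.2  222.6] rot [180.    -0.   -12.18] gap 87.3 grip 0.0 F [ 0.2 -0.1  0. ]
d cm [ 0.04  0.04 18.96] rv [ 0.   -0.    0.32]
```

View pics/c2.png

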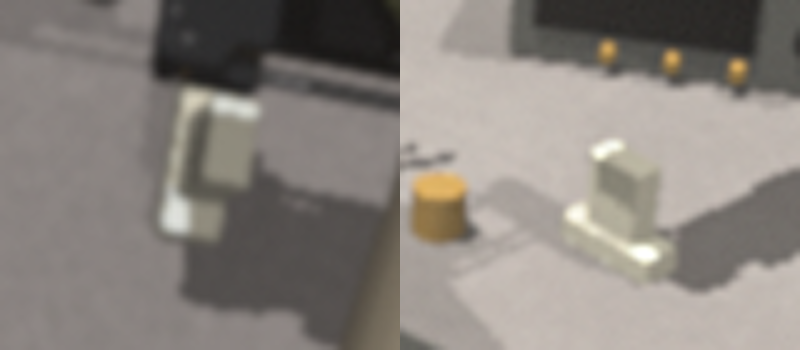

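The left crop (top view) shows a finger at about (470,178) above the scraper. The right crop (side view) shows the scraper undisturbed, with its grip top at about (475,142).

```bash
python3 -c "
from h import *
t=cam('top');s=cam('side');R=Ro.from_euler('z',-12.18,degrees=True)
for y in(-50,0,50):print(proj(t,R.apply([0,y,0])+[509.7,-321.2,222.6]).round(),proj(s,R.apply([0,y,0])+[509.7,-321.2,222.6]).round())
R=Ro.from_euler('z',-12.5,degrees=True)
for q in([22,12,75],[22,-12,75],[-22,-12,75],[-22,12,75]):print(((proj(t,R.apply(q)+[510,-321.6,0])-[430,170])*5).round(),((proj(s,R.apply(q)+[510,-321.6,0])-[350,110])*5+[400,0]).round())
"
```

```text
[517. 189.] [410.  95.]
[494. 185.] [399.  99.]
[471. 180.] [388. 104.]
[212.  90.] [588. 147.]
[259. 100.] [613. 136.]
[245. 184.] [661. 162.]
[197. 174.] [635. 173.]
```

>>> arm_command(motion=[[[0, 0, 3, 0, 0, 0.3], [0, 0.04, 3, 0, 0, 0], [0, 0, 3, 0, 0, 0], [0, 0, 3, 0, 0, 0], [0, 0, 3, 0, 0, 0], [0, 0, 2, 0, 0, 0], [0, 0, 1.2, 0, 0, 0], [0, 0, 0.6, 0, 0, 0], [0, 0, 0.3, 0, 0, 0], [0, 0, 0, 0, 0, 0], [0, 0, 0, 0, 0, 0]]])

```text
t: 4.22
tool_pos: [509.9, -321.8, 32.2]
tcp_rot: [180.0, -0.1, -12.7]
force: [0.8, 0.2, 0.5]
finger_gap: 87.0
grip_force: 0.0
```

>>> arm_command(motion=[[[0, 0, 0, 0, 0, 0], [0, 0, 0, 0, 0, 0], [0, 0, 0, 0, 0, 0], [0, 0, 0, 0, 0, 0], [0, 0, 0, 0, 0, 0], [0, 0, 0, 0, 0, 0], [0, 0, 0, 0, 0, 0], [0, 0, 0, 0, 0, 0]]], hand=0, force=25)

```text
t: 5.22
tool_pos: [509.6, -321.8, 31.6]
tcp_rot: [180.0, -0.0, -12.7]
force: [-0.2, -0.6, -0.7]
finger_gap: 23.6
grip_force: 25.0
```

>>> arm_command(motion=[[[0, 0, -0.5, 0, 0, 0], [0, 0, -2, 0, 0, 0], [0, 0, -3, 0, 0, 0], [0, 0, -3.5, 0, 0, 0], [0, 0, -3, 0, 0, 0], [-0.34, -1.59, 0, 0, 0, 0], [-0.67, -3.18, 0, 0, 0, 0], [-0.67, -3.18, 0, 0, 0, 0], [-0.67, -3.18, 0, 0, 0, 0], [-0.67, -3.18, 0, 0, 0, 0], [-0.67, -3.18, 0, 0, 0, 0], [-0.67, -3.18, 0, 0, 0, 0], [-0.67, -3.18, 0, 0, 0, 0], [-0.67, -3.18, 0, 0, 0, 0], [-0.67, -3.18, 0, 0, 0, 0], [-0.67, -3.18, 0, 0, 0, 0], [-0.67, -3.18, 0, 0, 0, 0], [-0.34, -1.59, 0, 0, 0, 0], [0, 0, 0, 0, 0, -4.5], [0, 0, 0, 0, 0, -4.5]]])

```text
t: 7.72
tool_pos: [514.3, 68.1, 151.4]
tcp_rot: [180.0, 0.0, -3.5]
force: [-0.6, -0.7, -1.3]
finger_gap: 23.6
grip_force: 25.0
```

>>> arm_command(motion=[[[0, 0, 0, 0, 0, 0], [0, 0, 0, 0, 0, 0]]])

```text
t: 7.98
tool_pos: [514.5, 68.0, 151.5]
tcp_rot: [180.0, 0.0, -3.8]
force: [-0.2, -0.3, -1.3]
finger_gap: 23.8
grip_force: 25.0
```

```bash
python3 -c "
from h import *
go((514.4,68,69.6),-3.7)
t=cam('top');s=cam('side')
a=cv2.resize(t[0][150:250,280:410],None,fx=3,fy=3,interpolation=2);b=cv2.resize(s[0][110:250,270:400],None,fx=3,fy=3,interpolation=2)
o=np.zeros((420,780,3),np.uint8);o[:300,:390]=a;o[:,390:]=b
cv2.imwrite('pics/c3.png',o)
R=Ro.from_euler('z',-3.7,degrees=True);T=np.array([513,46,30])
for q in([45,-90,6],[-45,-90,6],[-45,90,6],[45,90,6],[22,63,66],[22,87,66],[-22,87,66],[-22,63,66]):
  w=R.apply(q)+T;print(q,((proj(t,w)-[280,150])*3).round(),((proj(s,w)-[270,110])*3+[390,0]).round())
"
```

```text
t 7.975 pos [514.5  68.  151.5] rot [ 1.7998e+02  1.0000e-02 -3.7800e+00] gap 23.8 grip 25.0 F [-0.2 -0.3 -1.3]
d cm [-0.01  0.    8.19] rv [ 0.02  0.01 -0.08]
[45, -90, 6] [253. 105.] [580. 218.]
[-45, -90, 6] [248. 207.] [649. 254.]
[-45, 90, 6] [ 39. 195.] [522. 340.]
[45, 90, 6] [47. 93.] [452. 298.]
[22, 63, 66] [ 71. 106.] [488. 243.]
[22, 87, 66] [ 43. 104.] [470. 255.]
[-22, 87, 66] [ 38. 156.] [505. 275.]
[-22, 63, 66] [ 67. 158.] [523. 263.]
```

View pics/c3.png

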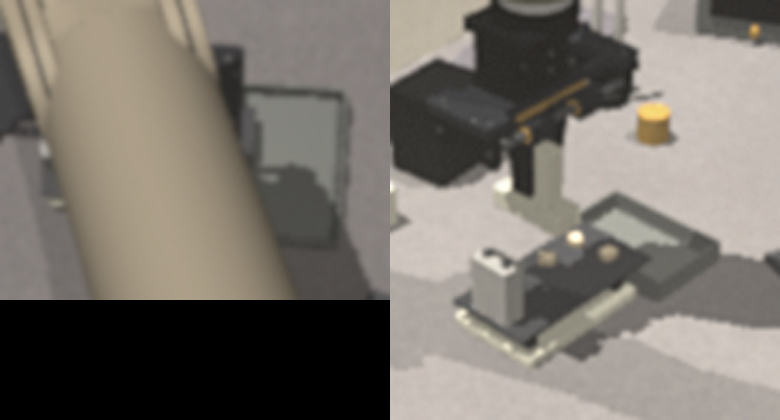

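The side crop shows the held scraper above the plate. The clamp at (497,285) and the plate's corner at (648,255) both match my predictions. Lowering to about 2 mm clearance and sweeping.

>>> arm_command(motion=[[[0, 0, 2, 0, 0, 0], [0, 0, 2.5, 0, 0, 0], [0, 0, 2, 0, 0, 0], [0, 0, 1, 0, 0, 0], [0, 0, 0.4, 0, 0, 0], [0, 0, 0.2, 0, 0, 0], [0, 0, 0.05, 0, 0, 0], [0, 0, 0, 0, 0, 0], [0, 0, 0, 0, 0, 0]]])

```text
t: 9.2
tool_pos: [514.8, 68.4, 70.3]
tcp_rot: [180.0, -0.0, -3.7]
force: [1.3, -0.2, -1.3]
finger_gap: 23.9
grip_force: 25.0
```

>>> arm_command(motion=[[[0, 0.4, 0, 0, 0, 0], [0, 0.7, 0, 0, 0, 0], [0, 0.8, 0, 0, 0, 0], [0, 0.8, 0, 0, 0, 0], [0, 0.8, 0, 0, 0, 0], [0, 0.8, 0, 0, 0, 0], [0, 0.8, 0, 0, 0, 0], [0, 0.8, 0, 0, 0, 0], [0, 0.7, 0, 0, 0, 0], [0, 0.6, 0, 0, 0, 0], [0, 0.6, 0, 0, 0, 0], [0, 0.6, 0, 0, 0, 0], [0, 0.6, 0, 0, 0, 0], [0, 0.6, 0, 0, 0, 0], [0, 0.6, 0, 0, 0, 0], [0, 0.6, 0, 0, 0, 0], [0, 0.6, 0, 0, 0, 0], [0, 0, 0, 0, 0, 0], [0, 0, 0, 0, 0, 0], [0, 0, 0, 0, 0, 0]]])

```text
t: 11.7
tool_pos: [507.4, -45.1, 70.0]
tcp_rot: [-180.0, -0.0, -3.6]
force: [1.1, 0.4, -1.7]
finger_gap: 23.8
grip_force: 25.0
```

```bash
python3 -c "
from h import *
go((510,-321.8,120),-12.7)
t=cam('top');s=cam('side')
a=cv2.resize(t[0][150:250,280:410],None,fx=3,fy=3,interpolation=2);b=cv2.resize(s[0][110:250,270:400],None,fx=3,fy=3,interpolation=2)
o=np.zeros((420,780,3),np.uint8);o[:300,:390]=a;o[:,390:]=b
cv2.imwrite('pics/c4.png',o)"
```

```text
t 11.7 pos [507.4 -45.1  70. ] rot [-180.     -0.     -3.63] gap 23.8 grip 25.0 F [ 1.1  0.4 -1.7]
d cm [ 2.02 27.6  -5.  ] rv [-0.   -0.    9.07]
```

View pics/c4.png

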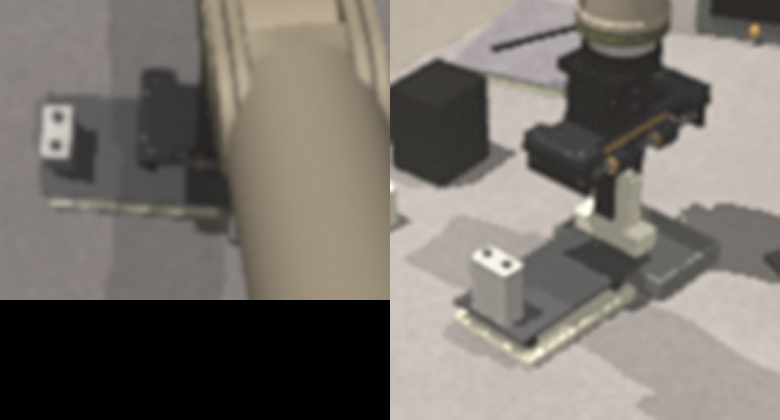

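The plate is clear behind the scraper at (630,240) and hasn't moved. Lifting and returning to the scraper's original spot.

>>> arm_command(motion=[[[0, 0, -1, 0, 0, 0], [0, 0, -2, 0, 0, 0], [0, 0, -2, 0, 0, 0], [0.1, 1.2, 0, 0, 0, 0], [0.2, 2.6, 0, 0, 0, 0], [0.2, 3, 0, 0, 0, 0], [0.2, 3, 0, 0, 0, 0], [0.2, 3, 0, 0, 0, 0], [0.2, 3, 0, 0, 0, 0], [0.2, 3, 0, 0, 0, 0], [0.2, 3, 0, 0, 0, 0], [0.2, 3, 0, 0, 0, 0], [0.2, 1.8, 0, 0, 0, 0], [0.1, 1, 0, 0, 0, 0], [0, 0, 0, 0, 0, 4.5], [0, 0, 0, 0, 0, 4.5], [0, 0, 0, 0, 0, 0], [0, 0, 0, 0, 0, 0]]])

```text
t: 14.05
tool_pos: [509.8, -321.7, 120.0]
tcp_rot: [-180.0, 0.0, -12.5]
force: [0.1, 1.0, -1.0]
finger_gap: 23.7
grip_force: 25.0
```

```bash
python3 -c "
from h import *
go((510,-321.8,32),-12.7)
t=cam('top');s=cam('side')
a=cv2.resize(t[0][160:250,280:410],None,fx=3,fy=3,interpolation=2);b=cv2.resize(s[0][110:250,270:400],None,fx=3,fy=3,interpolation=2)
o=np.zeros((420,780,3),np.uint8);o[:270,:390]=a;o[:,390:]=b
cv2.imwrite('pics/c5.png',o)"
```

```text
t 14.05 pos [ 509.8 -321.7  120. ] rot [-179.99    0.    -12.52] gap 23.7 grip 25.0 F [ 0.1  1.  -1. ]
d cm [0.02 0.01 8.8 ] rv [-0.01  0.    0.18]
```

View pics/c5.png

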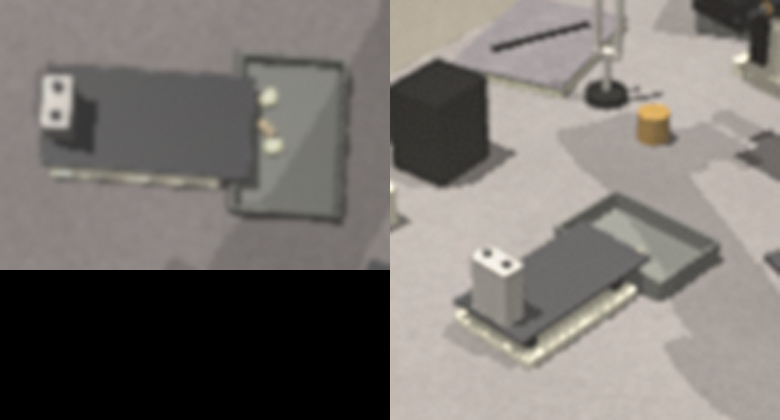

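All three chips are in the trough, at (268,97), (266,127) and (273,145) in the left crop, with the middle one tilted. The plate is empty. Setting the scraper down.

>>> arm_command(motion=[[[0, 0, 2, 0, 0, 0], [0, 0, 3, 0, 0, 0], [0, 0, 2, 0, 0, 0], [0, 0, 1, 0, 0, 0], [0, 0, 0.5, 0, 0, 0], [0, 0, 0.3, 0, 0, 0], [0, 0, 0.03, 0, 0, 0], [0, 0, 0, 0, 0, 0], [0, 0, 0, 0, 0, 0]]])

```text
t: 15.28
tool_pos: [509.9, -322.2, 32.1]
tcp_rot: [180.0, -0.0, -12.7]
force: [-0.3, -0.4, -0.5]
finger_gap: 23.2
grip_force: 25.0
```

>>> arm_command(motion=[[[0, 0, 0, 0, 0, 0], [0, 0, 0, 0, 0, 0], [0, 0, 0, 0, 0, 0], [0, 0, 0, 0, 0, 0], [0, 0, 0, 0, 0, 0], [0, 0, 0, 0, 0, 0], [0, 0, -1, 0, 0, 0], [0, 0, -3, 0, 0, 0], [0, 0, -4, 0, 0, 0], [0, 0, -4, 0, 0, 0], [0, 0, -3, 0, 0, 0], [0, 0, -2, 0, 0, 0], [0, 0, 0, 0, 0, 0]]], hand=1)

```text
t: 16.9
tool_pos: [510.6, -322.5, 204.0]
tcp_rot: [179.9, -0.2, -12.7]
force: [-0.3, 0.4, -1.2]
finger_gap: 86.9
grip_force: 0.0
```

```bash
python3 -c "
from h import *
go((517.6,120.6,200),-3.7)
R=Ro.from_euler('z',-12.6,degrees=True)
s=cam('side')
for q in([22,12,75],[22,-12,75],[-22,-12,75],[-22,12,75]):print(((proj(s,R.apply(q)+[510,-321.6,0])-[350,110])*6).round())
cv2.imwrite('pics/c6.png',cv2.resize(s[0][90:260,270:430],None,fx=3.5,fy=3.5,interpolation=2))"
```

```text
t 16.9 pos [ 510.6 -322.5  204. ] rot [179.93  -0.21 -12.66] gap 86.9 grip 0.0 F [-0.3  0.4 -1.2]
d cm [ -9.02 -43.39   0.31] rv [ 0.09 -0.2  -8.96]
[225. 177.]
[256. 164.]
[313. 194.]
[282. 208.]
```

View pics/c6.png

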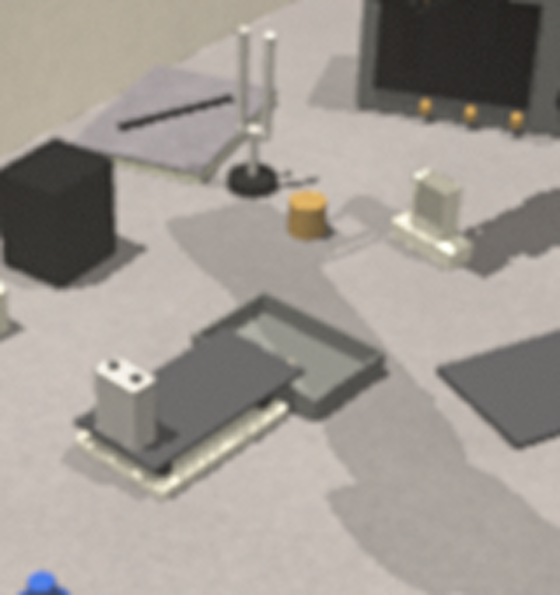

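The scraper stands upright at (435,215). A bit of chip shows at the plate's open edge at (292,360), so I'll triangulate it.

```bash
python3 -c "
from h import *
t=cam('top');s=cam('side')
R=Ro.from_euler('z',-3.7,degrees=True)
P=lambda c:c[1]@np.c_[c[2],c[3]]
X=cv2.triangulatePoints(P(t),P(s),np.array([[368.7],[202.3]]),np.array([[353.4],[192.9]])).ravel();X=X[:3]/X[3]
print(X,'plate frame',R.inv().apply(X-[513,46,30]),proj(t,X),proj(s,X))
a=cv2.resize(t[0][180:225,350:400],None,fx=8,fy=8,interpolation=2);b=cv2.resize(s[0][165:225,320:385],None,fx=6,fy=6,interpolation=2)
cv2.imwrite('pics/c7.png',np.hstack([a,b[:360]]))
"
```

```text
[501.72310971 -63.1363281   14.1260379 ] plate frame [  -4.21056577 -109.63657009  -15.8739621 ] [370.54741735 205.40580265] [349.86083812 192.18814427]
```

View pics/c7.png

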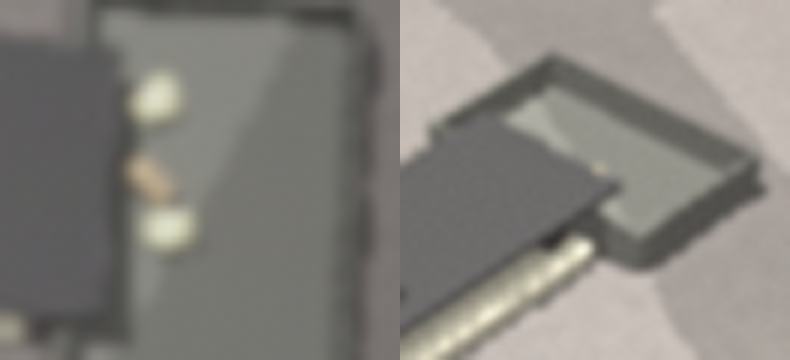

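In this crop the three chips sit in the trough beyond the open edge at (157,97), (150,178) and (168,230). The middle one rests on its side below plate level, so lifting straight up is safe. Moving to the clamp.

>>> arm_command(motion=[[[-0.32, -1.55, 0, 0, 0.1, 0], [-0.64, -3.1, 0, 0, 0, 0], [-0.64, -3.1, 0, 0, 0, 0], [-0.64, -3.1, 0, 0, 0, 0], [-0.64, -3.1, 0, 0, 0, 0], [-0.64, -3.1, 0, 0, 0, 0], [-0.64, -3.1, 0, 0, 0, 0], [-0.64, -3.1, 0, 0, 0, 0], [-0.64, -3.1, 0, 0, 0, 0], [-0.64, -3.1, 0, 0, 0, 0], [-0.64, -3.1, 0, 0, 0, 0], [-0.64, -3.1, 0, 0, 0, 0], [-0.64, -3.1, 0, 0, 0, 0], [-0.64, -3.1, 0, 0, 0, 0], [-0.32, -1.55, 0, 0, 0, 0], [0, 0, 0, 0, 0, -4.5], [0, 0, 0, 0, 0, -4.5], [0, 0, 0, 0, 0, 0], [0, 0, 0, 0, 0, 0]]])

```text
t: 19.42
tool_pos: [517.2, 120.7, 201.4]
tcp_rot: [180.0, -0.1, -3.8]
force: [-0.7, -0.8, 0.0]
finger_gap: 86.9
grip_force: 0.0
```

```bash
python3 -c "
from h import *
go((517.6,120.8,54),-3.7)"
```

```text
t 19.425 pos [517.2 120.7 201.4] rot [ 1.7997e+02 -9.0000e-02 -3.7800e+00] gap 86.9 grip 0.0 F [-0.7 -0.8  0. ]
d cm [ 1.000e-02 -2.000e-02  1.474e+01] rv [ 0.03 -0.09 -0.08]
```

>>> arm_command(motion=[[[0, 0, 2, 0, 0.1, 0], [0, 0, 3, 0, 0, 0], [0, 0, 3, 0, 0, 0], [0, 0, 3, 0, 0, 0], [0, 0, 2, 0, 0, 0], [0, 0, 1, 0, 0, 0], [0, 0, 0.7, 0, 0, 0], [0, 0, 0, 0, 0, 0], [0, 0, 0, 0, 0, 0]]])

```text
t: 20.55
tool_pos: [518.4, 121.0, 55.3]
tcp_rot: [180.0, -0.3, -3.7]
force: [0.4, 0.7, 0.0]
finger_gap: 87.0
grip_force: 0.0
```

>>> arm_command(motion=[[[0, 0, 0, 0, 0, 0], [0, 0, 0, 0, 0, 0], [0, 0, 0, 0, 0, 0], [0, 0, 0, 0, 0, 0], [0, 0, 0, 0, 0, 0], [0, 0, 0, 0, 0, 0], [0, 0, 0, 0, 0, 0], [0, 0, 0, 0, 0, 0]]], hand=0, force=10)

```text
t: 21.55
tool_pos: [517.9, 120.2, 54.6]
tcp_rot: [179.9, -0.2, -3.7]
force: [-0.5, -2.9, 1.8]
finger_gap: 24.0
grip_force: 10.0
```

>>> arm_command(motion=[[[0, 0, 0, 0, 0, 0], [0, 0, 0, 0, 0, 0], [0, 0, 0, 0, 0, 0]]], force=58)

```text
t: 21.92
tool_pos: [517.9, 120.2, 54.6]
tcp_rot: [179.9, -0.2, -3.7]
force: [-0.3, -5.6, 2.6]
finger_gap: 23.5
grip_force: 58.0
```

>>> arm_command(motion=[[[0, 0, -0.1, 0, 0, 0], [0, 0, -0.2, 0, 0, 0], [0, 0, -0.4, 0, 0, 0], [0, 0, -0.6, 0, 0, 0], [0, 0, -0.7, 0, 0, 0], [0, 0, -0.8, 0, 0, 0], [0, 0, -0.8, 0, 0, 0], [0, 0, -0.8, 0, 0, 0], [0, 0, -0.8, 0, 0, 0], [0, 0, -0.8, 0, 0, 0], [0, 0, -0.8, 0, 0, 0], [0, 0, -0.8, 0, 0, 0], [0, 0, -0.8, 0, 0, 0], [0, 0, -0.7, 0, 0, 0], [0, 0, -0.5, 0, 0, 0], [0, 0, -0.3, 0, 0, 0], [0, 0, -0.1, 0, 0, 0], [0, 0, 0, 0, 0, 0], [0, 0, 0, 0, 0, 0]]])

```text
t: 24.3
tool_pos: [517.4, 120.9, 154.4]
tcp_rot: [180.0, -0.2, -3.7]
force: [0.7, 0.2, -6.5]
finger_gap: 23.6
grip_force: 58.0
```

```bash
python3 -c "
from h import *
go((517.6,120.8,154),-3.7)
t=cam('top');s=cam('side')
R=Ro.from_euler('z',-3.7,degrees=True);T=np.array([513,46,130])
for q in([45,-90,6],[-45,-90,6],[-45,90,6],[45,90,6]):
  w=R.apply(q)+T;print(q,((proj(t,w)-[270,150])*3).round(),((proj(s,w)-[270,90])*3+[390,0]).round())
a=cv2.resize(t[0][150:250,270:400],None,fx=3,fy=3,interpolation=2);b=cv2.resize(s[0][90:250,270:400],None,fx=3,fy=3,interpolation=2)
o=np.zeros((480,780,3),np.uint8);o[:300,:390]=a;o[:,390:]=b
cv2.imwrite('pics/c8.png',o)"
```

```text
t 24.3 pos [517.4 120.9 154.4] rot [179.97  -0.18  -3.66] gap 23.6 grip 58.0 F [ 0.7  0.2 -6.5]
d cm [0.02 0.01 0.04] rv [ 0.03 -0.18  0.04]
[45, -90, 6] [290.  78.] [582. 193.]
[-45, -90, 6] [284. 188.] [654. 227.]
[-45, 90, 6] [ 58. 175.] [521. 310.]
[45, 90, 6] [67. 65.] [447. 270.]
```

View pics/c8.png

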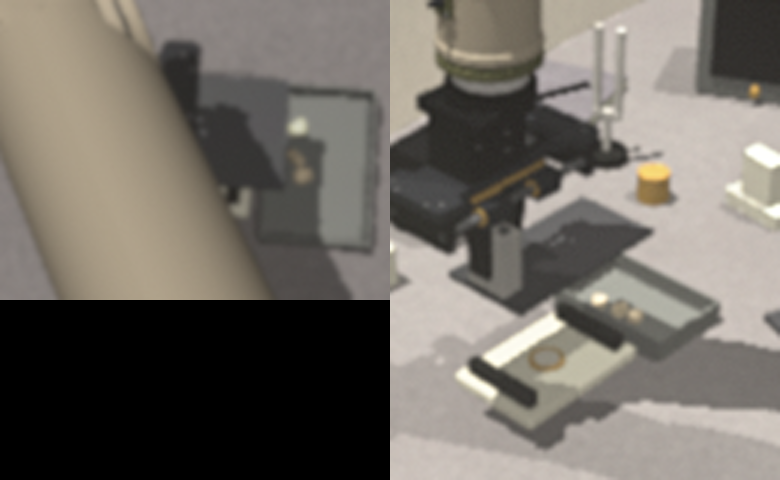

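The side crop shows the plate held level about 10 cm up: corners (653,231) and (522,312) are within a few crop pixels of a level plate. All three chips are in the trough and the pickup is clear. Next, a hold to check it's steady.

>>> arm_command(motion=[[[0, 0, 0, 0, 0, 0], [0, 0, 0, 0, 0, 0], [0, 0, 0, 0, 0, 0], [0, 0, 0, 0, 0, 0], [0, 0, 0, 0, 0, 0], [0, 0, 0, 0, 0, 0], [0, 0, 0, 0, 0, 0], [0, 0, 0, 0, 0, 0], [0, 0, 0, 0, 0, 0], [0, 0, 0, 0, 0, 0]]])

```text
t: 25.65
tool_pos: [517.5, 121.0, 154.6]
tcp_rot: [180.0, -0.2, -3.7]
force: [0.3, -0.5, -7.2]
finger_gap: 23.7
grip_force: 58.0
```

```bash
python3 -c "
from h import *
go((517.6,120.8,154),-3.7)
s=cam('side');b=cv2.resize(s[0][90:250,270:400],None,fx=3,fy=3,interpolation=2)
o=cv2.imread('pics/c8.png')[:,390:]
d=cv2.absdiff(o,b).max(2);print('changed px',(d>25).sum(),d[100:320].max())
# line fit of plate near edge (plate x=-45) in side view, against a level one
V=cv2.cvtColor(s[0],cv2.COLOR_BGR2GRAY).astype(float);R=Ro.from_euler('z',-3.7,degrees=True)
for y in(-75,-55,-35,-15,5,25,45):
  w=R.apply([-45,y,0])+[513,46,130];u,v=proj(s,w);c=int(round(u));g=V[int(v)-6:int(v)+9,c]
  i=np.argmax(np.diff(g));print(y,c,'pred v',round(v,1),'seen',int(v)-6+i+.5)
"
```

```text
t 25.65 pos [517.5 121.  154.6] rot [179.98  -0.2   -3.66] gap 23.7 grip 58.0 F [ 0.3 -0.5 -7.2]
d cm [0.01 0.02 0.06] rv [ 0.02 -0.2   0.04]
changed px 15 26
-75 354 pred v 169.5 seen 169.5
-55 350 pred v 172.4 seen 171.5
-35 345 pred v 175.3 seen 179.5
-15 340 pred v 178.3 seen 182.5
5 335 pred v 181.4 seen 185.5
25 330 pred v 184.5 seen 186.5
45 325 pred v 187.7 seen 194.5
```

Level and steady, so I'm handing in.

```bash
python3 -c "
from bench import robot
print(robot.close_job())"
```

```text
the job is handed in; nothing more can be done
None
```

I swept all three chips into the trough, stood the scraper back upright on the shelf, and handed the job in with the plate held steady by its clamp about 10 cm above the stand, level to within about 1°.

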